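Butt a pipe coupon up in a tack-up jig and snap its hold-down clamp over centre

TASK

Lay the loose pipe coupon in the jig's trough without dropping it, slide it along and push it firmly up against the coupon already strapped there, but not so hard as to shift that one. Then press the clamp's raised handle down until it snaps over centre and locks, ease off as soon as it has gone over instead of bearing down on it, and leave everything else on the bench where it is.

Things in the scene. Friction and masses are not known exactly. Their poses are not given: they have to be found in the camera images.
- coupon: The loose coupon: plain bare steel pipe, 42 mm outside diameter, 110 mm long, about 0.3 to 0.5 kg, square ends, both alike. Starts lying on the timber saddle. Origin at its middle, on its axis; its y axis runs along the pipe.
- saddle: Timber V-saddle, fixed, 84 x 70 mm, on which the coupon lies along the saddle's y axis, sticking out past both ends. Origin at the centre of its underside; the coupon's axis lies 35 mm above it and the saddle's edges 13 mm below the coupon's axis.
- jig: Tack-up jig, fixed: steel base plate 120 x 430 x 10 mm (x -60 to 60, y -255 to 175 mm). Origin on the plate's underside, z up; y runs along its angle-iron trough. The first coupon is strapped in at the +y end. The hold-down toggle clamp stands on the trough's line at y -105 to -245 mm: open, its arm upright (185 mm high, rubber pad reaching to y -88) and its handle raised (270 mm high).
- trough (a point): Axis of a pipe lying in the trough, at jig x 0, y 0, z 48 mm; axes as the jig's. The trough is a 90 degree V from y -75 to 165 mm, edges 17 mm either side and 13 mm below this axis: fingers astride the pipe must stay less than 11 mm below it. The butted coupon's middle ends between y -11 and 1 mm; lay it 5 to 12 mm short of that, then slide: it drags with 3 to 8 N.
- held: The first coupon, same pipe but 90 mm long, lying in the trough under a strap with finger-tight wing nuts: a firm push of 4 to 8 N beds the joint, more than about 10 N slides this one. Origin at the centre of its near end face, the one to butt against; its y axis is the jig's y axis and points into this coupon, so a coupon that butts has its middle at y -55 mm here.
- clamp_grip (a point): Where to press: upper face of the handle's black grip (21 mm wide, 17 thick, 75 long, point at its middle). z: face normal; y: along the handle to its pin, 150 mm away. Open: 66 degrees up, at jig y -215, z 236 mm. Pressed, it swings down freely (1-2 N) to 15 degrees, where pad meets pipe; resists up to about 9 N at 10 degrees, nothing at 4, then jumps to its stop: level, at y -275, z 136 mm.
- chipping_hammer: Chipping hammer lying beside the jig, 270 mm long, wooden handle; leave alone.
- wire_brush: Wire brush, wooden, 260 mm long, lying on the far side of the jig; leave alone.
- offcut_big: Short pipe ring standing on end, 60 mm diameter, 60 mm high; leave alone.
- offcut_small: Thin pipe standing on end, 27 mm diameter, 90 mm high; leave alone.
- plate_coupons: Stack of three steel plates, 125 x 50 mm, 24 mm high together; leave alone.
- magnet_square: Flat triangular magnetic welding square, 90 mm sides, 16 mm thick; leave alone.
Mind the look-alikes: they are no part of the job. What is shaped like the coupon but blue or red is not meant.

How it is judged (in metres and radians):
On the way, in this order (a step that is already met when the one before it is completed fails the run):
1. the loose coupon lies in the trough and is pushed up against the strapped coupon (gap under 1.5 mm, push over 3.5 N for 0.2 s) (x of coupon in the frame of jig between -0.003 and 0.003 m and z of coupon in the frame of jig between 0.045 and 0.051 m and angle between the y axis of coupon and the y axis of jig, either way round below 0.05 rad and y of coupon in the frame of held between -0.0565 and -0.053 m and contact force between coupon and held above 3.5 N), for 0.2 s.
2. the clamp has snapped over centre and its handle is down on its stop (angle between the y axis of clamp_grip and the y axis of jig, either way round below 0.05 rad), for 0.2 s.
At the end, for the whole second after the job is handed in: The coupon lies at rest in the trough (axis within 3 mm sideways and in height, within 0.05 rad of the jig's), its end within 1.5 mm of the strapped coupon, and the clamp handle is locked down on its stop (within 0.05 rad of level) (x of coupon in the frame of jig between -0.003 and 0.003 m and z of coupon in the frame of jig between 0.045 and 0.051 m and angle between the y axis of each of coupon, clamp_grip and the y axis of jig, either way round below 0.05 rad and y of coupon in the frame of held between -0.0565 and -0.053 m and linear speed of coupon below 0.01 m/s); the robot touches nothing.
It fails at once if the strapped coupon is shifted by more than 1.5 mm (distance of held from where it was at the start of the episode above 0.0015 m).
It fails at once if the robot bears on the jig or its clamp with more than 35 N (contact force between any of the fingers, the arm and jig above 35 N).
It fails at once if the coupon is dropped (linear speed of coupon above 0.5 m/s and contact force between the fingers and coupon below 0.05 N).
It fails at once if something else on the bench is shifted by more than 30 mm (distance of any of chipping_hammer, wire_brush, offcut_big, offcut_small, plate_coupons, magnet_square from where it was at the start of the episode above 0.03 m).
It also fails if it takes over 72 s, if anything falls off the work surface, if the arm or the gripper's body presses on something with over 40 N, if the wrist force passes 120 N, or if a joint passes its speed limit or range.

ROBOT

A 6-joint arm with a two-finger parallel gripper is mounted at the origin on the work surface. World frame = base frame: x ahead of the robot, y to its left, z up, the work surface at z = 0. Lengths are in mm, angles in rad, forces in N, time in s.
With the tool pointing down it reaches from about 350 to 975 mm from the base axis. Payload 7.1 kg.
Tool frame: the origin (TCP) lies at the very end of the fingers, on their centre line; the grasp point (between the pads) lies 19 mm behind it; z points along the fingers, y is the line along which they close (so a half turn about z gives the same grasp; the last joint's range is limited). The gripper opens to 88 mm and grips with 3 to 60 N. Pads are 20 mm wide; open, the fingers measure 115 mm over their backs; the gripper's body (75 mm by 178 mm) begins 61 mm behind the grasp point.
Start: joints at [1.286, 0.423, 1.63, -0, 1.089, -0.019], TCP at [164.144, 603.043, 222.675] pointing down, gripper open.
Joint ranges: [-3, 3], [-0.9, 2.11], [0.09, 2.58], [-1.31, 4.45], [0.11, 2.69], [-2.54, 2.54]. Speed limits (rad/s): [2.39, 2.39, 3.01, 3.14, 3.14, 3.14].

INTERFACE

Orientations are given as a unit quaternion [w, x, y, z].
In Python, from station import ctrl gives the robot as it stands. The module is installed in compiled form; this text tells all that it offers.
- The arm moves only by the tool move_arm, never from a script. Its argument "increments" is text: rows parted by semicolons, each of 7 numbers parted by spaces: the finger opening in mm, from 0 to 87.8, then the shift along the tool's x, y, z as a fraction of full scale, then the turn, a rotation vector about the tool's x, y, z as a fraction of full scale. A call has 1 to 20 rows; each row is the pose to reach, as a shift and turn from the pose commanded when the call began, along the tool's axes at that moment; what a row does not reach only later rows make up. Full scale, the value 1, is 80 cm for a shift and 90 degrees for a turn. A row lasts 1/12 s, in which the tool goes at most 41.7 mm and 7.16 degrees, less where a joint would pass 70% of its speed; a pose out of reach is approached as far as the arm can. A call with a number of a shift or a turn outside -1 to 1 is refused whole. A call with a gripper value outside its range is refused whole. The fingers move at their own pace and stop on an object; "squeeze" is the grip in N (left out, the last holds). Time passes only in rows, so rows that repeat a pose let the fingers close. It gives the time, the measured TCP pose, the force, the opening and the grip force at its end, in the units of the state.
- ctrl.get_obs(): the state, without advancing time (a new reading comes with each control period).
- ctrl.get_image(name): name is "scene" or "top"; returns the picture (480x640x3 uint8, red, green, blue); there is no depth.
- ctrl.calibration(name): a dict with "fx", "fy", "cx", "cy" (pixels), "eye" and "orientation" of the camera in the world. Camera axes: x right, y up, looking along -z (the intrinsics and any distortion apply to the point x, -y, -z); pixel columns grow to the right and rows downward; lengths in mm; the calibration is good to about 2 mm. A picture is of the moment at which its call begins. calibration takes no time and is no camera call.
- ctrl.close_job(): hands the job in; it is judged then, once.
The state is a dict: "time_s": time; "joints": joint angles; "joint_vel": joint speeds; "tau": joint torques, N m; "ee_pos": TCP position; "eef_rot": TCP orientation; "wrist_force": force on the tool from outside, world axes, zero at the start; "ft_torque": the same for the moment, N m; "width": finger opening in mm; "finger_force": force on a finger pad.
Only numpy, scipy, OpenCV 4.12 (cv2) and the standard library are available. Lean on these libraries where they do the work, as an engineer would, in place of code of your own. Each camera call takes 0.05 s, during which the arm holds its last target. There are 200 camera calls.

## Working session

There is one attempt and no reset: what is moved stays moved. The work goes in short steps, Python scripts to look and compute and a tool call to move; the robot and the scene stay as the last step left them, time stands still between calls to the robot, and variables do not carry over. Pictures are saved under pics/ and viewed, at most 10 in all, crops included, and the job is handed in when it is done.

Besides the shell and the picture viewer there is one more tool, called after "Emit:" by a JSON object that holds its "op" and its "data". move_arm: Moves the arm, as the interface text tells. Shift numbers are shares of 80 cm and turn numbers shares of 90 degrees, none past 1 either way. Its arguments: {"type":"object","properties":{"increments":{"type":"string"},"squeeze":{"type":"number"}},"required":["increments"]}

```bash
mkdir -p pics; python3 - <<'E'
from station import ctrl
import cv2
for n in("scene","top"):
    cv2.imwrite(f"pics/{n}0.png",ctrl.get_image(n)[:,:,::-1]); print(n,ctrl.calibration(n))
print(ctrl.get_obs())
E
```

```text
scene {'fx': 515.2188947483666, 'fy': 515.2188947483666, 'cx': 310.75918588449923, 'cy': 243.67057979149564, 'eye': array([1347.87797226, -448.77720209, 1054.33694455]), 'orientation': array([0.79167724, 0.33242462, 0.19378904, 0.47453855])}
top {'fx': 478.3375015729307, 'fy': 478.3375015729307, 'cx': 318.59686560994703, 'cy': 234.76637054069272, 'eye': array([ 451.17886266,   -6.80547186, 1363.73028842]), 'orientation': array([-0.69897182, -0.03205241,  0.02030573,  0.71414194])}
{'time_s': 0.1, 'joints': array([ 1.28597090e+00,  4.23763777e-01,  1.63056035e+00,  1.97314941e-05,
        1.08860602e+00, -1.89932002e-02]), 'joint_vel': array([ 5.89757825e-04, -1.87371873e-05, -2.28112460e-03,  1.07462994e-03,
        1.15641324e-03,  3.96007243e-04]), 'tau': array([-4.65758894e-04, -5.45615137e+01, -2.74326307e+01,  6.44272752e-02,
        1.88023865e-02,  7.86480854e-06]), 'ee_pos': array([164.02726594, 602.59863558, 222.00074733]), 'eef_rot': array([-1.09835550e-04,  1.32529604e-01,  9.91178822e-01, -6.59721719e-04]), 'wrist_force': array([-0.48989993, -0.22925729,  0.14795252]), 'ft_torque': array([ 0.02081309, -0.00495811, -0.01576647]), 'finger_force': 0.0, 'width': 87.91303183661351}
```

View pics/scene0.png

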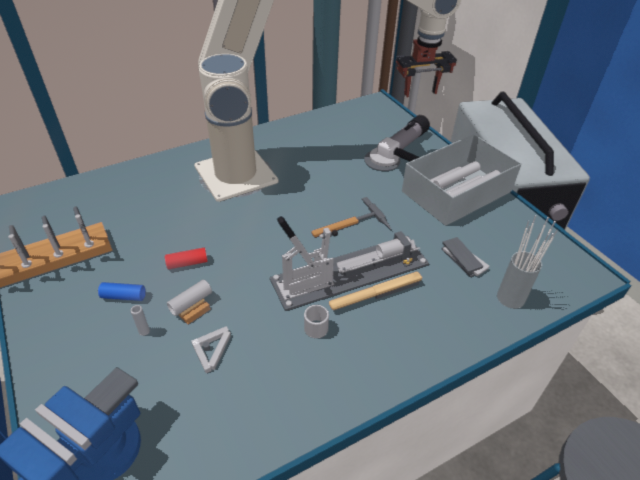

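View pics/top0.png

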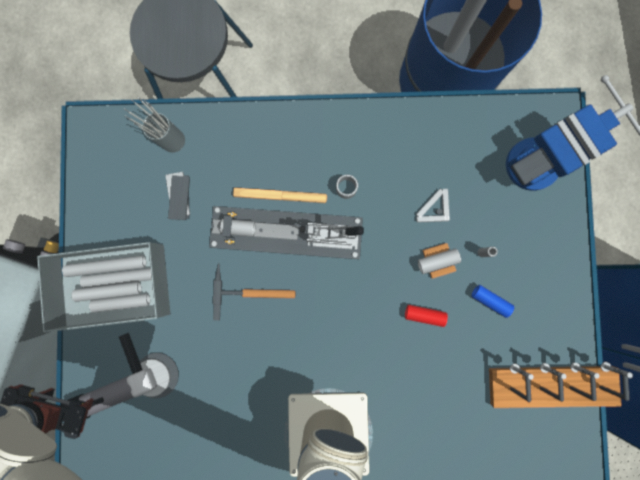

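The views show the loose coupon on its timber saddle at top (440,261) and scene (190,298). The jig is around top (287,232), with the clamp at its right end (-y world) and the held coupon at the left. Next I'll enlarge both.

```bash
python3 - <<'E'
import cv2,numpy as np
t=cv2.imread("pics/top0.png"); s=cv2.imread("pics/scene0.png")
R=lambda im,x,y,w,h,k:cv2.resize(im[y:y+h,x:x+w],None,fx=k,fy=k,interpolation=cv2.INTER_CUBIC)
cv2.imwrite("pics/c1.png",R(t,205,200,160,64,5))
a=R(t,400,235,66,50,6); b=R(s,155,270,66,60,6)
c=np.zeros((360,800,3),np.uint8); c[:300,:396]=a; c[:360,400:796]=b
cv2.imwrite("pics/c2.png",np.vstack([R(t,205,200,160,64,5)[:240],c]) if 0 else c)
cv2.imwrite("pics/c1.png",np.vstack([R(t,205,200,160,64,5),c[:280]]))
cv2.imwrite("pics/c3.png",R(s,265,210,170,100,4.7))
E
```

```text
(no output)
```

View pics/c1.png

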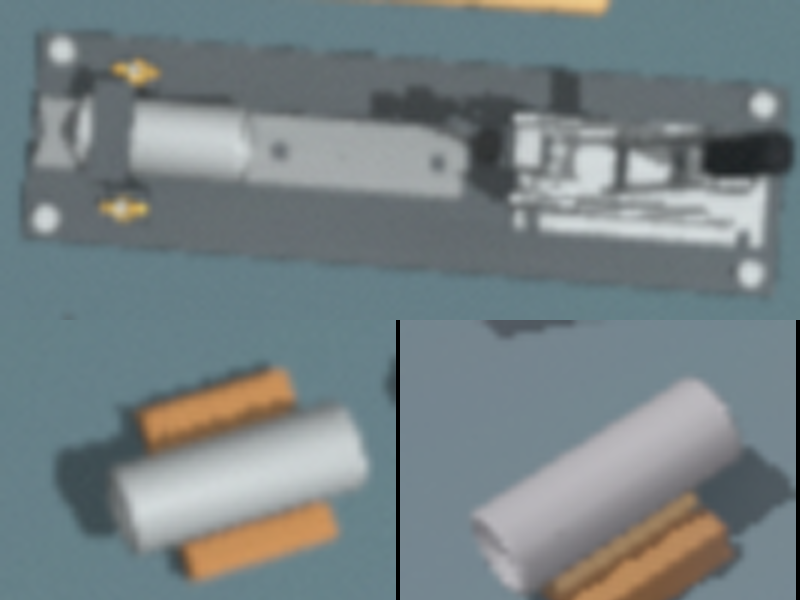

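View pics/c3.png

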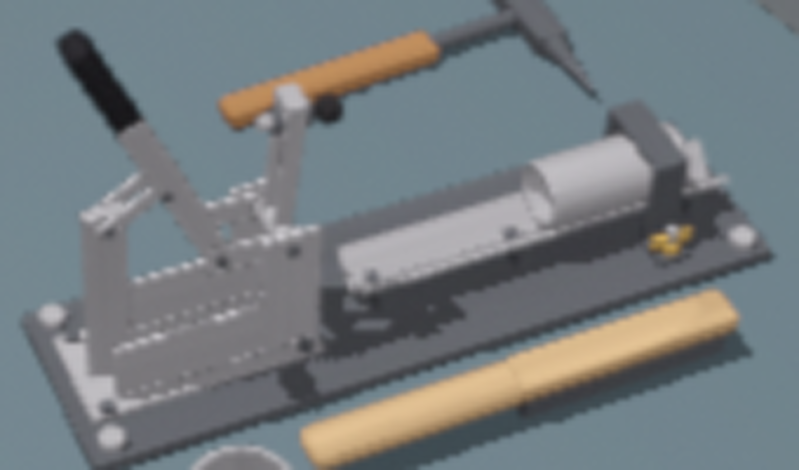

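The crops show these points (crop pixels, converted in the fit):
- **Jig plate corners, top crop:** (40,32), (785,90), (770,297) and (22,240).
- **Held coupon, near end:** around (245,145) in the top crop.
- **Coupon silhouette corners, top:** (110,150), (145,230), (345,85) and (368,160).
- **Coupon silhouette corners, scene:** (72,202), (120,270), (290,58) and (340,120).

```bash
cat > h.py <<'E'
import numpy as np
from scipy.spatial.transform import Rotation as R
from scipy.optimize import least_squares
from station import ctrl
C={n:ctrl.calibration(n) for n in("scene","top")}
def rot(q): return R.from_quat(np.roll(q,-1))
def proj(n,p):
    c=C[n]; q=rot(c["orientation"]).inv().apply(np.atleast_2d(p)-c["eye"])
    return np.c_[c["cx"]-c["fx"]*q[:,0]/q[:,2], c["cy"]+c["fy"]*q[:,1]/q[:,2]]
def jw(j,p): return R.from_euler('z',j[2]).apply(np.atleast_2d(p))+[j[0],j[1],0]
def uncrop(p,off,k): return (np.array(p,float)+.5)/k-.5+off
E
python3 - <<'E'
from h import *
T=uncrop([(40,32),(785,90),(770,297),(22,240)],(205,200),5)
S=uncrop([(22,318),(773,255),(92,470)],(265,210),4.7)
PT=[(60,175,10),(60,-255,10),(-60,-255,10),(-60,175,10)]; PS=[(-60,-255,10),(60,175,10),(60,-255,10)]
f=lambda j:np.r_[(proj("top",jw(j,PT))-T).ravel(),(proj("scene",jw(j,PS))-S).ravel()]
r=least_squares(f,[450,50,0],x_scale=[1,1,.01]);j=r.x;print("jig",j,np.degrees(j[2]),r.fun.round(1))
j2=least_squares(lambda j:f(j)[:8],j,x_scale=[1,1,.01]).x;print("top only",j2)
for n,o,k,p in (("top",(205,200),5,[(240,108),(238,180),(255,145)]),("scene",(265,210),4.7,[(528,165),(535,220),(548,178)])):
    print("held end px",uncrop(p,o,k).round(1).tolist())
for y in(43,50,57): print(y,proj("top",jw(j,[(21,y,48),(-21,y,48)])).round(1).tolist(),proj("scene",jw(j,[(0,y,69),(21,y,48),(0,y,27)])).round(1).tolist())
# coupon
U={"top":uncrop([(110,150),(145,230),(345,85),(368,160)],(400,235),6),"scene":uncrop([(72,202),(120,270),(290,58),(340,120)],(155,270),6)}
def sil(n,c):
    a=np.array([-np.sin(c[2]),np.cos(c[2]),0]);m=np.array([c[0],c[1],35])
    out=[]
    for s in((1,-1)if n=="top" else(-1,1)):
        e=m+55*s*a;v=np.cross(a,e-C[n]["eye"]);v/=np.linalg.norm(v)
        q=proj(n,[e+21*v,e-21*v]);out+=sorted(q.tolist(),key=lambda t:t[1])
    return np.array(out)
for ns in(("top","scene"),("top",),("scene",)):
    g=lambda c:np.concatenate([(sil(n,c)-U[n]).ravel() for n in ns])
    r=least_squares(g,[380,-330,.2],x_scale=[1,1,.01]);print(ns,r.x,r.fun.round(1))
o=ctrl.get_obs();print(rot(o["eef_rot"]).as_matrix().round(3),proj("scene",[o["ee_pos"]]),proj("top",[o["ee_pos"]]))
E
```

```text
jig [ 5.66258284e+02  1.48112699e+02 -9.85512551e-02] -5.6465709839040334 [-0.  -0.7  1.  -1.   1.  -0.3 -0.4 -0.6 -0.3 -1.2  0.1 -1.7  0.5 -1. ]
top only [ 5.64512657e+02  1.49313040e+02 -9.88975510e-02]
held end px [[252.6, 221.2], [252.2, 235.6], [255.6, 228.6]]
held end px [[376.9, 244.7], [378.4, 256.4], [381.2, 247.5]]
43 [[255.2, 220.9], [253.9, 236.0]] [[379.3, 245.8], [382.1, 256.3], [377.7, 256.5]]
50 [[252.7, 220.7], [251.4, 235.8]] [[381.5, 245.1], [384.4, 255.6], [379.9, 255.8]]
57 [[250.2, 220.5], [248.9, 235.6]] [[383.8, 244.4], [386.7, 254.9], [382.2, 255.1]]
('top', 'scene') [ 4.70695993e+02 -3.17742205e+02  2.82562901e-01] [-0.  -0.1 -0.9  1.1 -1.3 -1.2 -0.1  0.8 -0.9 -1.5  0.5  1.2 -1.  -0.7
 -0.3  2.5]
('top',) [ 4.71030250e+02 -3.19372489e+02  2.69654686e-01] [ 0.6 -0.5 -0.5  0.7 -0.6 -1.1  0.5  0.9]
('scene',) [ 4.70068586e+02 -3.16397069e+02  2.99600359e-01] [-0.3 -1.6  1.3  1.  -0.9 -1.2 -0.1  1.9]
[[-0.965  0.263 -0.   ]
 [ 0.263  0.965 -0.001]
 [ 0.    -0.001 -1.   ]] [[419.90603513  93.23856264]] [[ 70.95753751 397.78475367]]
```

```bash
cat >> h.py <<'E'
def inc(x,y,z,yaw,tilt=None):
    """fractions to bring the measured TCP to x,y,z pointing down, tool y at yaw (rad)"""
    o=ctrl.get_obs();A=rot(o["eef_rot"])
    c,s=np.cos(yaw),np.sin(yaw);B=R.from_matrix(np.array([[-s,c,0],[c,s,0],[0,0,-1]]))
    B=R.from_matrix(np.array([[-s,c,0],[c,s,0],[0,0,-1.]]))
    return np.r_[A.inv().apply(np.array([x,y,z])-o["ee_pos"])/800,(A.inv()*B).as_rotvec()/(np.pi/2)].round(5)
E
python3 - <<'E'
from h import *
print(inc(430,200,340,.283),inc(471,-318,150,.283))
E
```

```text
[-4.5299e-01 -3.9842e-01 -1.4699e-01 -7.9000e-04  4.1000e-04  6.5060e-01] [-6.72570e-01 -1.00939e+00  9.13200e-02 -7.90000e-04  4.10000e-04
  6.50600e-01]
```

Emit:
{"op": "move_arm", "data": {"increments": "87.8 -0.453 -0.398 -0.147 -0.0008 0.0004 0.65;87.8 -0.453 -0.398 -0.147 -0.0008 0.0004 0.65;87.8 -0.453 -0.398 -0.147 -0.0008 0.0004 0.65;87.8 -0.453 -0.398 -0.147 -0.0008 0.0004 0.65;87.8 -0.453 -0.398 -0.147 -0.0008 0.0004 0.65;87.8 -0.453 -0.398 -0.147 -0.0008 0.0004 0.65;87.8 -0.453 -0.398 -0.147 -0.0008 0.0004 0.65;87.8 -0.453 -0.398 -0.147 -0.0008 0.0004 0.65;87.8 -0.453 -0.398 -0.147 -0.0008 0.0004 0.65;87.8 -0.453 -0.398 -0.147 -0.0008 0.0004 0.65;87.8 -0.453 -0.398 -0.147 -0.0008 0.0004 0.65;87.8 -0.453 -0.398 -0.147 -0.0008 0.0004 0.65;87.8 -0.453 -0.398 -0.147 -0.0008 0.0004 0.65;87.8 -0.453 -0.398 -0.147 -0.0008 0.0004 0.65", "squeeze": 30}}

```text
time_s: 1.27
ee_pos: [431.0, 199.1, 340.5]
eef_rot: [-0.0, 0.602, 0.799, 0.001]
wrist_force: [-0.7, 0.4, 0.5]
width: 88.5
finger_force: 0.0
```

```bash
python3 - <<'E'
from h import *
print(ctrl.get_obs()["ee_pos"],inc(471,-318,340,.283),inc(471,-318,120,.283))
E
```

```text
[431.0268969  199.14325008 340.50699579] [-6.3509e-01 -1.3051e-01 -3.7000e-04  8.2000e-04 -8.3000e-04 -2.0200e-03] [-0.63545 -0.13086  0.27463  0.00082 -0.00083 -0.00202]
```

Emit:
{"op": "move_arm", "data": {"increments": "87.8 -0.635 -0.1305 0 0 0 -0.002;87.8 -0.635 -0.1305 0 0 0 -0.002;87.8 -0.635 -0.1305 0 0 0 -0.002;87.8 -0.635 -0.1305 0 0 0 -0.002;87.8 -0.635 -0.1305 0 0 0 -0.002;87.8 -0.635 -0.1305 0 0 0 -0.002;87.8 -0.635 -0.1305 0 0 0 -0.002;87.8 -0.635 -0.1305 0 0 0 -0.002;87.8 -0.635 -0.1305 0 0 0 -0.002;87.8 -0.635 -0.1305 0 0 0 -0.002;87.8 -0.635 -0.1305 0 0 0 -0.002;87.8 -0.635 -0.1305 0.27 0.0008 -0.0008 -0.002;87.8 -0.635 -0.1305 0.27 0.0008 -0.0008 -0.002;87.8 -0.635 -0.1305 0.27 0.0008 -0.0008 -0.002;87.8 -0.635 -0.1305 0.27 0.0008 -0.0008 -0.002;87.8 -0.635 -0.1305 0.27 0.0008 -0.0008 -0.002;87.8 -0.635 -0.1305 0.27 0.0008 -0.0008 -0.002;87.8 -0.635 -0.1305 0.27 0.0008 -0.0008 -0.002;87.8 -0.635 -0.1305 0.27 0.0008 -0.0008 -0.002;87.8 -0.635 -0.1305 0.27 0.0008 -0.0008 -0.002"}}

```text
time_s: 2.93
ee_pos: [473.4, -315.3, 124.6]
eef_rot: [0.0, 0.598, 0.801, -0.0]
wrist_force: [-1.1, -0.1, 0.3]
width: 87.8
finger_force: 0.0
```

```bash
python3 - <<'E'
from h import *
import cv2
o=ctrl.get_obs();print(o["ee_pos"],o["wrist_force"],inc(471,-318,60,.283),inc(471,-318,28,.283))
s=ctrl.get_image("scene");t=ctrl.get_image("top")
print(proj("top",[o["ee_pos"]]),proj("scene",[o["ee_pos"]]))
Q=lambda im,x,y:cv2.resize(im[y:y+100,x:x+100,::-1],(400,400),interpolation=cv2.INTER_CUBIC)
cv2.imwrite("pics/a1.png",np.hstack([Q(t,390,210),Q(s,140,230)]))
E
```

```text
[ 473.38962618 -315.32056609  124.6307842 ] [-1.11133932 -0.13942226  0.29510303] [-0.00229 -0.00384  0.08079  0.0002   0.00057  0.00338] [-0.00225 -0.00385  0.12079  0.0002   0.00057  0.00338]
[[446.49413033 259.03040945]] [[184.24759178 273.52198894]]
```

View pics/a1.png

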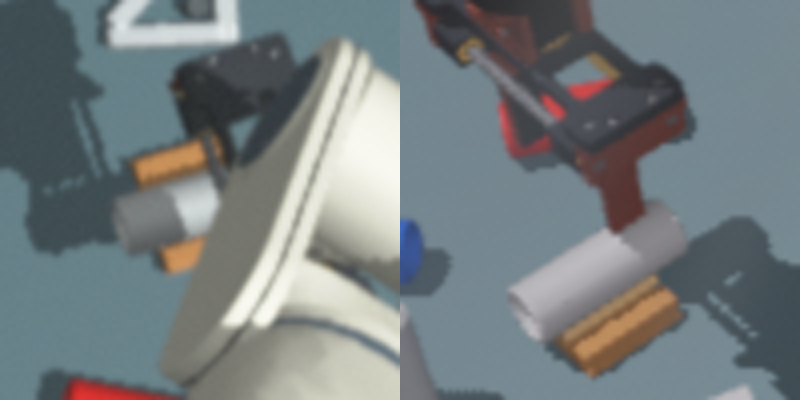

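In the scene half the near finger is in front of the pipe at about (630,200) and aligned with it, while the arm hides most of the top view. Descending straight.

Emit:
{"op": "move_arm", "data": {"increments": "87.8 -0.0023 -0.0038 0.04 0 0.0005 0.0034;87.8 -0.0023 -0.0038 0.08 0 0.0005 0.0034;87.8 -0.0023 -0.0038 0.1 0 0.0005 0.0034;87.8 -0.0023 -0.0038 0.115 0 0.0005 0.0034;87.8 -0.0023 -0.0038 0.1208 0 0.0005 0.0034;87.8 -0.0023 -0.0038 0.1208 0 0.0005 0.0034;87.8 -0.0023 -0.0038 0.1208 0 0.0005 0.0034"}}

```text
time_s: 3.62
ee_pos: [470.8, -319.1, 28.2]
eef_rot: [0.001, 0.601, 0.799, 0.0]
wrist_force: [-0.0, -1.0, -0.1]
width: 87.8
finger_force: 0.0
```

Emit:
{"op": "move_arm", "data": {"increments": "60 0 0 0 0 0 0;50 0 0 0 0 0 0;40 0 0 0 0 0 0;36 0 0 0 0 0 0;36 0 0 0 0 0 0;36 0 0 0 0 0 0", "squeeze": 10}}

```text
time_s: 4.12
ee_pos: [470.0, -318.7, 27.2]
eef_rot: [-0.0, 0.601, 0.799, -0.0]
wrist_force: [-0.0, 0.1, 0.2]
width: 51.4
finger_force: 0.0
```

Emit:
{"op": "move_arm", "data": {"increments": "30 0 0 0 0 0 0;30 0 0 0 0 0 0;30 0 0 0 0 0 0;30 0 0 0 0 0 0", "squeeze": 10}}

```text
time_s: 4.45
ee_pos: [470.1, -318.7, 27.0]
eef_rot: [-0.0, 0.601, 0.799, 0.0]
wrist_force: [1.6, 0.8, 0.6]
width: 41.8
finger_force: 10.0
```

Emit:
{"op": "move_arm", "data": {"increments": "30 0 0 0 0 0 0;30 0 0 0 0 0 0;30 0 0 0 0 0 0;30 0 0 -0.01 0 0 0;30 0 0 -0.03 0 0 0;30 0 0 -0.06 0 0 0;30 0 0 -0.06 0 0 0;30 0 0 -0.06 0 0 0", "squeeze": 35}}

```text
time_s: 5.12
ee_pos: [470.3, -319.2, 75.9]
eef_rot: [0.001, 0.601, 0.799, -0.0]
wrist_force: [-0.4, -0.1, -4.0]
width: 41.5
finger_force: 35.0
```

```bash
python3 - <<'E'
from h import *
import cv2
o=ctrl.get_obs();print(o["ee_pos"],o["wrist_force"],o["ft_torque"],o["width"])
s=ctrl.get_image("scene")
cv2.imwrite("pics/a2.png",cv2.resize(s[220:340,120:260,::-1],None,fx=5,fy=5,interpolation=cv2.INTER_CUBIC))
yaw=-.0986
p=jw([566.3-.9,148.1+.6,yaw],[(0,-18,0)])[0];print(p)
print(inc(p[0],p[1],340,yaw), inc(470,-319,340,.283))
# far-from-image check: pipe ends at tool pose
E
```

```text
[ 470.33197628 -319.16247056   75.90428172] [-0.36127891 -0.11817346 -4.02395423] [-0.09011006  0.06086753  0.02896025] 41.5233989149864
[563.62807436 130.78742678   0.        ]
[ 5.0707e-01  2.6888e-01 -3.3127e-01 -4.6000e-04 -2.7000e-04  2.4218e-01] [-4.4000e-04  1.0000e-04 -3.3138e-01 -4.0000e-04 -3.5000e-04 -7.6000e-04]
```

View pics/a2.png

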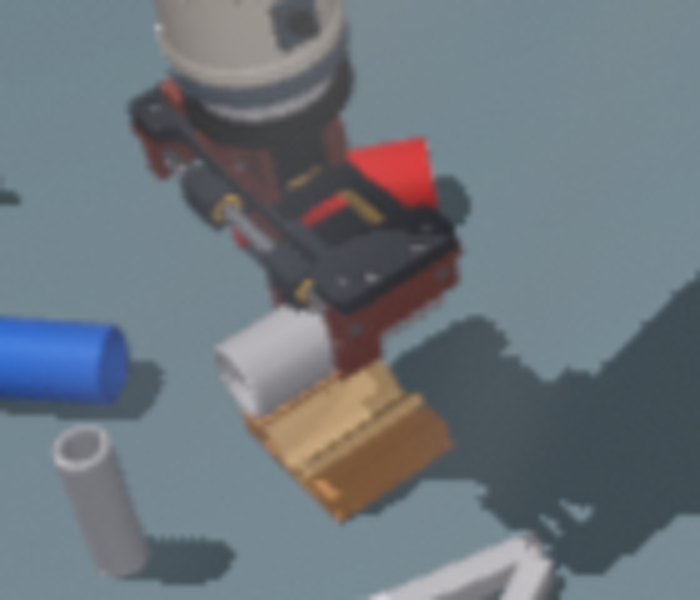

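The coupon is gripped and level, clear of the saddle. Its free end shows at crop (217,345)–(258,415). I'll check where along the pipe it's held.

```bash
python3 - <<'E'
from h import *
o=ctrl.get_obs();print(o["ft_torque"]);print(uncrop([(217,345),(258,415)],(120,220),5))
for yaw in(.283,):
  for d in(-10,0,10):
    a=np.array([-np.sin(yaw),np.cos(yaw),0]);m=o["ee_pos"]+[0,0,8]+d*a
    e=m-55*a;v=np.cross(a,e-C["scene"]["eye"]);v/=np.linalg.norm(v);print(d,proj("scene",[e+21*v,e-21*v]))
E
```

```text
[-0.0341249   0.07443827 -0.03267147]
[[163.  288.6]
 [171.2 302.6]]
-10 [[157.92355954 291.24056934]
 [167.54433169 305.80823802]]
0 [[161.48713907 289.02504184]
 [171.06155698 303.5388174 ]]
10 [[165.02208492 286.8273163 ]
 [174.55058132 301.2875929 ]]
```

Emit:
{"op": "move_arm", "data": {"increments": "30 0 0 -0.05 0 0 0;30 0 0 -0.1 0 0 0;30 0 0 -0.15 0 0 0;30 0 0 -0.2 0 0 0;30 0 0 -0.25 0 0 0;30 0 0 -0.29 0 0 0;30 0.02 0.011 -0.331 0 0 0.01;30 0.05 0.027 -0.331 0 0 0.03;30 0.09 0.048 -0.331 0 0 0.05;30 0.135 0.072 -0.331 0 0 0.07;30 0.18 0.096 -0.331 0 0 0.1;30 0.225 0.12 -0.331 0 0 0.12;30 0.27 0.144 -0.331 0 0 0.14;30 0.315 0.168 -0.331 0 0 0.16;30 0.36 0.192 -0.331 0 0 0.18;30 0.405 0.216 -0.331 0 0 0.2;30 0.45 0.24 -0.331 0 0 0.22;30 0.485 0.258 -0.331 0 0 0.242;30 0.507 0.269 -0.331 0 0 0.242;30 0.507 0.269 -0.331 0 0 0.242"}}

```text
time_s: 6.83
ee_pos: [563.7, 134.3, 337.7]
eef_rot: [-0.002, 0.74, 0.673, -0.001]
wrist_force: [0.2, -0.1, -4.4]
width: 41.5
finger_force: 35.0
```

```bash
python3 - <<'E'
from h import *
yaw=-.0986
p=jw([565.6,148.5,yaw],[(0,-19,0)])[0];print(p)
print(inc(p[0],p[1],85,yaw))
E
```

```text
[563.72963404 129.59228382   0.        ]
[-0.006    0.00175  0.31581 -0.00245 -0.00036  0.00249]
```

Emit:
{"op": "move_arm", "data": {"increments": "30 -0.006 0.0017 0.03 -0.0024 -0.0004 0.0025;30 -0.006 0.0017 0.07 -0.0024 -0.0004 0.0025;30 -0.006 0.0017 0.12 -0.0024 -0.0004 0.0025;30 -0.006 0.0017 0.17 -0.0024 -0.0004 0.0025;30 -0.006 0.0017 0.22 -0.0024 -0.0004 0.0025;30 -0.006 0.0017 0.26 -0.0024 -0.0004 0.0025;30 -0.006 0.0017 0.29 -0.0024 -0.0004 0.0025;30 -0.006 0.0017 0.31 -0.0024 -0.0004 0.0025;30 -0.006 0.0017 0.3158 -0.0024 -0.0004 0.0025;30 -0.006 0.0017 0.3158 -0.0024 -0.0004 0.0025;30 -0.006 0.0017 0.3158 -0.0024 -0.0004 0.0025;30 -0.006 0.0017 0.3158 -0.0024 -0.0004 0.0025"}}

```text
time_s: 7.83
ee_pos: [565.6, 125.8, 88.4]
eef_rot: [0.002, 0.742, 0.67, 0.002]
wrist_force: [-0.2, 0.7, -4.6]
width: 41.2
finger_force: 35.0
```

```bash
python3 - <<'E'
from h import *
import cv2
o=ctrl.get_obs();print(o["ee_pos"],o["wrist_force"],o["ft_torque"])
s=ctrl.get_image("scene");t=ctrl.get_image("top")
a=cv2.resize(s[200:310,260:440,::-1],None,fx=4,fy=4,interpolation=cv2.INTER_CUBIC)
b=cv2.resize(t[205:255,200:380,::-1],None,fx=4,fy=4,interpolation=cv2.INTER_CUBIC)[:160]
cv2.imwrite("pics/a3.png",np.vstack([a,b]))
E
```

```text
[565.6397428  125.78797455  88.37832178] [-0.23380274  0.65053199 -4.5734277 ] [-0.05965439  0.05473788  0.02575228]
```

View pics/a3.png

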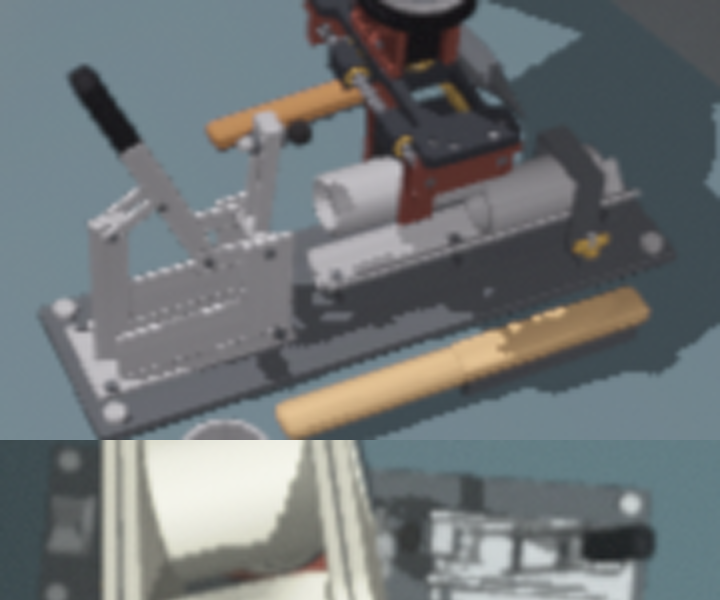

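```bash
python3 - <<'E'
from h import *
o=ctrl.get_obs();print(o["ee_pos"],o["wrist_force"])
yaw=-.0986;a=np.array([-np.sin(yaw),np.cos(yaw),0])
def silp(m,s,n):
    e=m+s*a;v=np.cross(a,e-C[n]["eye"]);v/=np.linalg.norm(v);return (proj(n,[e+21*v,e-21*v])-[260,200]+.5)*4-.5
m=np.array([565.6,125.8,88.4])+[0,0,8]+1.5*a
print("rear end of coupon (crop px)",silp(m,-55,"scene"))
for dx in(-3,0,3):
  for y in(44,50):
    h=jw([565.6+dx,148.5,yaw],[(0,0,48)])[0]
    print(dx,y,"held",silp(h,y,"scene").round(1).tolist())
E
python3 - <<'E'
import cv2
im=cv2.imread("pics/a3.png")[120:280,300:620]
cv2.imwrite("pics/a4.png",cv2.resize(im,None,fx=2.5,fy=2.5,interpolation=cv2.INTER_CUBIC))
E
```

```text
[565.71628808 125.94222604  88.66285562] [-1.10501459 -0.41255766 -3.93528277]
rear end of coupon (crop px) [[313.29047667 174.1703737 ]
 [331.76667626 235.95014718]]
-3 44 held [[465.1, 173.1], [483.3, 231.6]]
-3 50 held [[472.8, 170.8], [491.0, 229.2]]
0 44 held [[467.5, 175.8], [485.7, 234.4]]
0 50 held [[475.2, 173.5], [493.5, 232.0]]
3 44 held [[469.9, 178.6], [488.2, 237.2]]
3 50 held [[477.6, 176.2], [496.0, 234.8]]
```

View pics/a4.png

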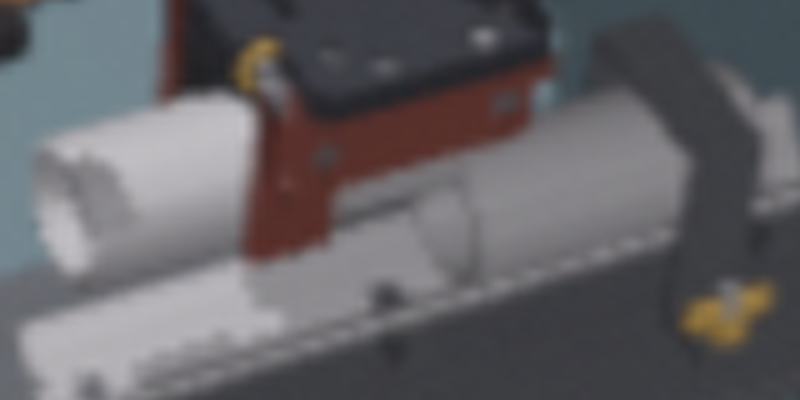

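The rear end of the coupon shows at its predicted pixel to within about 1 mm. The held face sits at jig y of about 46. Descending to just above the trough.

```bash
python3 - <<'E'
from h import *
yaw=-.0986
p=jw([565.6,148.5,yaw],[(0,-20,0)])[0];print(p)
print(inc(p[0],p[1],44,yaw))
E
```

```text
[563.63119373 128.59714086   0.        ]
[ 0.00301 -0.00323  0.05581  0.00341 -0.00029 -0.00234]
```

Emit:
{"op": "move_arm", "data": {"increments": "30 0.003 -0.0032 0.01 0.0034 0 -0.002;30 0.003 -0.0032 0.02 0.0034 0 -0.002;30 0.003 -0.0032 0.03 0.0034 0 -0.002;30 0.003 -0.0032 0.04 0.0034 0 -0.002;30 0.003 -0.0032 0.047 0.0034 0 -0.002;30 0.003 -0.0032 0.052 0.0034 0 -0.002;30 0.003 -0.0032 0.055 0.0034 0 -0.002;30 0.003 -0.0032 0.055 0.0034 0 -0.002;30 0.003 -0.0032 0.055 0.0034 0 -0.002;30 0.003 -0.0032 0.055 0.0034 0 -0.002;30 0.003 -0.0032 0.055 0.0034 0 -0.002;30 0.003 -0.0032 0.055 0.0034 0 -0.002"}}

```text
time_s: 8.93
ee_pos: [562.9, 128.5, 43.7]
eef_rot: [-0.001, 0.741, 0.671, -0.001]
wrist_force: [0.0, 0.6, -3.7]
width: 41.0
finger_force: 35.0
```

```bash
python3 - <<'E'
from h import *
o=ctrl.get_obs();print(o["ee_pos"],o["wrist_force"],o["ft_torque"],inc(563.6,128.6,40,-.0986))
E
```

```text
[562.88589286 128.53100313  43.66330859] [ 1.79553032e-03  6.49934486e-01 -3.72140859e+00] [-0.09793053  0.09469411 -0.02565137] [ 1.70e-04  8.90e-04  4.58e-03 -1.03e-03  1.00e-05 -3.30e-04]
```

Emit:
{"op": "move_arm", "data": {"increments": "30 0 0.0009 0.0013 -0.001 0 0;30 0 0.0009 0.0025 -0.001 0 0;30 0 0.0009 0.0025 -0.001 0 0;30 0 0.0009 0.0025 -0.001 0 0"}}

```text
time_s: 9.27
ee_pos: [563.3, 128.4, 41.2]
eef_rot: [-0.0, 0.741, 0.671, -0.0]
wrist_force: [-0.0, -0.5, -4.0]
width: 41.7
finger_force: 35.0
```

Emit:
{"op": "move_arm", "data": {"increments": "30 0 0 0.0006 0 0 0;30 0 0 0.0013 0 0 0;30 0 0 0.0013 0 0 0;30 0 0 0.0013 0 0 0"}}

```text
time_s: 9.6
ee_pos: [563.3, 128.4, 40.3]
eef_rot: [-0.0, 0.741, 0.671, -0.0]
wrist_force: [-0.3, -0.2, -1.3]
width: 41.3
finger_force: 35.0
```

Emit:
{"op": "move_arm", "data": {"increments": "30 0 0 0.0006 0 0 0;30 0 0 0.0006 0 0 0;30 0 0 0.0006 0 0 0"}}

```text
time_s: 9.85
ee_pos: [563.2, 128.4, 40.3]
eef_rot: [-0.0, 0.741, 0.671, -0.0]
wrist_force: [-3.7, -1.2, 6.2]
width: 41.3
finger_force: 35.0
```

```bash
python3 - <<'E'
from h import *
for _ in range(1):
    o=ctrl.get_obs();print(o["ee_pos"],o["wrist_force"],o["ft_torque"],inc(563.3,128.4,40,-.0986))
E
```

```text
[563.24591785 128.41952581  40.27034079] [-3.70192509 -1.21687798  6.20470051] [-0.08204596  0.61777973 -0.01638102] [-2.0e-05  7.0e-05  3.4e-04 -5.2e-04  1.6e-04 -3.2e-04]
```

Emit:
{"op": "move_arm", "data": {"increments": "30 0 -0.0003 -0.0006 0 0 0;30 0 -0.0003 -0.0006 0 0 0;30 0 -0.0003 -0.0006 0 0 0"}}

```text
time_s: 10.1
ee_pos: [563.2, 128.5, 40.2]
eef_rot: [-0.0, 0.741, 0.671, -0.0]
wrist_force: [-0.8, -0.7, 1.0]
width: 41.6
finger_force: 35.0
```

Emit:
{"op": "move_arm", "data": {"increments": "30 0.0006 0 0 0 0 0;30 0.0013 0 0 0 0 0;30 0.0019 0 0 0 0 0;30 0.0025 0 0 0 0 0"}}

```text
time_s: 10.43
ee_pos: [563.1, 130.3, 40.1]
eef_rot: [-0.0, 0.741, 0.671, -0.001]
wrist_force: [-1.3, -2.6, -1.1]
width: 41.2
finger_force: 35.0
```

```bash
cat > st.py <<'E'
from h import *
o=ctrl.get_obs();f=R.from_euler('z',.0986).apply(o["wrist_force"]);p=R.from_euler('z',.0986).apply(o["ee_pos"]-[565.6,148.5,0])
print("t",round(o["time_s"],2),"jig pos",p.round(2),"F jig",f.round(2),"T",o["ft_torque"].round(2),"w",round(o["width"],2))
E
python3 st.py
```

```text
t 10.43 jig pos [ -0.67 -18.4   40.13] F jig [-1.07 -2.74 -1.14] T [-0.44  0.34  0.2 ] w 41.17
```

Emit:
{"op": "move_arm", "data": {"increments": "30 0.0006 0 0 0 0 0;30 0.0013 0 0 0 0 0;30 0.0019 0 0 0 0 0;30 0.0025 0 0 0 0 0;30 0.0031 0 0 0 0 0;30 0.0038 0 0 0 0 0"}}

```text
time_s: 10.93
ee_pos: [563.5, 133.6, 40.2]
eef_rot: [-0.0, 0.741, 0.671, -0.0]
wrist_force: [-2.4, -2.5, -2.1]
width: 41.1
finger_force: 35.0
```

Emit:
{"op": "move_arm", "data": {"increments": "30 0.0003 0 0 0 0 0;30 0.0006 0 0 0 0 0;30 0.0009 0 0 0 0 0;30 0.0012 0 0 0 0 0"}}

```text
time_s: 11.27
ee_pos: [563.6, 134.4, 40.2]
eef_rot: [-0.0, 0.741, 0.671, -0.0]
wrist_force: [-1.5, -1.1, -2.7]
width: 41.2
finger_force: 35.0
```

Emit:
{"op": "move_arm", "data": {"increments": "30 0.0003 0 0 0 0 0;30 0.0006 0 0 0 0 0;30 0.0009 0 0 0 0 0;30 0.0012 0 0 0 0 0"}}

```text
time_s: 11.6
ee_pos: [563.8, 135.4, 40.2]
eef_rot: [-0.0, 0.741, 0.671, -0.0]
wrist_force: [-1.0, -1.1, -3.1]
width: 41.6
finger_force: 35.0
```

Emit:
{"op": "move_arm", "data": {"increments": "30 0.0003 0 0 0 0 0;30 0.0006 0 0 0 0 0;30 0.0009 0 0 0 0 0"}}

```text
time_s: 11.85
ee_pos: [563.8, 135.8, 40.2]
eef_rot: [-0.0, 0.741, 0.671, -0.001]
wrist_force: [0.1, -4.1, -1.8]
width: 41.2
finger_force: 35.0
```

```bash
python3 st.py
```

```text
t 11.85 jig pos [ -0.53 -12.77  40.22] F jig [ 0.5  -4.07 -1.79] T [-0.75  0.31  0.05] w 41.22
```

Emit:
{"op": "move_arm", "data": {"increments": "30 0 0 0 0 0 0;30 0 0 0 0 0 0"}}

```text
time_s: 12.02
ee_pos: [563.9, 135.8, 40.3]
eef_rot: [-0.0, 0.741, 0.671, -0.0]
wrist_force: [-1.2, -3.8, -3.5]
width: 41.6
finger_force: 35.0
```

Emit:
{"op": "move_arm", "data": {"increments": "30 0.00015 0 0 0 0 0;30 0.00015 0 0 0 0 0"}}

```text
time_s: 12.18
ee_pos: [563.8, 135.8, 40.3]
eef_rot: [-0.0, 0.741, 0.671, -0.0]
wrist_force: [-1.2, -5.2, -1.6]
width: 41.1
finger_force: 35.0
```

```bash
python3 st.py
```

```text
t 12.18 jig pos [ -0.49 -12.78  40.27] F jig [-0.72 -5.27 -1.62] T [-0.9   0.28  0.09] w 41.11
```

Emit:
{"op": "move_arm", "data": {"increments": "30 0.0001 0 0 0 0 0;30 0.0002 0 0 0 0 0;30 0.0002 0 0 0 0 0;30 0.0002 0 0 0 0 0"}}

```text
time_s: 12.52
ee_pos: [563.8, 135.9, 40.3]
eef_rot: [-0.0, 0.741, 0.671, -0.001]
wrist_force: [-1.6, -5.6, -1.7]
width: 41.5
finger_force: 35.0
```

```bash
python3 st.py
```

```text
t 12.52 jig pos [ -0.5  -12.76  40.25] F jig [-1.01 -5.71 -1.67] T [-1.    0.33  0.09] w 41.46
```

Emit:
{"op": "move_arm", "data": {"increments": "30 0.0001 0 0 0 0 0;30 0.0002 0 0 0 0 0;30 0.0002 0 0 0 0 0;30 0.0002 0 0 0 0 0;30 0.0002 0 0 0 0 0"}}

```text
time_s: 12.93
ee_pos: [563.9, 135.9, 40.3]
eef_rot: [0.0, 0.741, 0.671, -0.001]
wrist_force: [-0.6, -6.2, -1.1]
width: 41.3
finger_force: 35.0
```

```bash
python3 st.py
```

```text
t 12.93 jig pos [ -0.5  -12.75  40.25] F jig [ 0.06 -6.25 -1.06] T [-1.15  0.26  0.04] w 41.32
```

Emit:
{"op": "move_arm", "data": {"increments": "30 0.0001 0 0 0 0 0;30 0.0002 0 0 0 0 0;30 0.0003 0 0 0 0 0;30 0.0003 0 0 0 0 0;30 0.0003 0 0 0 0 0;30 0.0003 0 0 0 0 0"}}

```text
time_s: 13.43
ee_pos: [563.9, 135.9, 40.3]
eef_rot: [0.0, 0.741, 0.671, -0.001]
wrist_force: [-0.3, -7.9, -0.8]
width: 41.7
finger_force: 35.0
```

```bash
python3 st.py
```

```text
t 13.43 jig pos [ -0.49 -12.74  40.27] F jig [ 0.43 -7.88 -0.77] T [-1.38  0.22  0.12] w 41.69
```

Emit:
{"op": "move_arm", "data": {"increments": "30 -0.0002 0 0 0 0 0;30 -0.0004 0 0 0 0 0;42 -0.0004 0 0 0 0 0;50 -0.0004 0 0 0 0 0;60 -0.0004 0 0 0 0 0;70 -0.0004 0 0 0 0 0;70 -0.0004 0 0 0 0 0;70 -0.0004 0 0 0 0 0;70 -0.0004 0 0 0 0 0", "squeeze": 10}}

```text
time_s: 14.18
ee_pos: [564.1, 136.7, 40.4]
eef_rot: [-0.0, 0.741, 0.671, -0.0]
wrist_force: [-0.6, -1.2, -1.1]
width: 69.8
finger_force: 0.0
```

```bash
python3 st.py
```

```text
t 14.18 jig pos [ -0.34 -11.94  40.38] F jig [-0.48 -1.25 -1.05] T [-0.08  0.07 -0.05] w 69.82
```

```bash
cat >> h.py <<'E'
J=[565.6,148.5,-.0986]
def jinc(y,z,x=0.):
    p=jw(J,[(x,y,z)])[0];return inc(*p,J[2])
E
python3 -c "
from h import *
print(jinc(-12,330),jinc(-175,330))"
```

```text
[-7.0000e-05  3.3000e-04 -3.6202e-01 -1.7000e-04 -1.0000e-05 -2.1000e-04] [-2.0382e-01  4.0000e-04 -3.6203e-01 -1.7000e-04 -1.0000e-05 -2.1000e-04]
```

Emit:
{"op": "move_arm", "data": {"increments": "70 0 0 -0.01 0 0 0;70 0 0 -0.03 0 0 0;70 0 0 -0.07 0 0 0;70 0 0 -0.12 0 0 0;70 0 0 -0.17 0 0 0;70 0 0 -0.22 0 0 0;70 0 0 -0.27 0 0 0;70 0 0 -0.32 0 0 0;40 0 0 -0.362 0 0 0;0 -0.03 0.0004 -0.362 0 0 0;0 -0.07 0.0004 -0.362 0 0 0;0 -0.11 0.0004 -0.362 0 0 0;0 -0.15 0.0004 -0.362 0 0 0;0 -0.18 0.0004 -0.362 0 0 0;0 -0.204 0.0004 -0.362 0 0 0;0 -0.204 0.0004 -0.362 0 0 0;0 -0.204 0.0004 -0.362 0 0 0;0 -0.204 0.0004 -0.362 0 0 0"}}

```text
time_s: 15.68
ee_pos: [548.3, -25.4, 330.2]
eef_rot: [-0.0, 0.741, 0.671, -0.0]
wrist_force: [-0.6, 0.6, -0.5]
width: 7.2
finger_force: 0.0
```

```bash
python3 st.py; python3 - <<'E'
from h import *
import cv2
print(jinc(-175,235))
s=ctrl.get_image("scene")
cv2.imwrite("pics/b1.png",cv2.resize(s[190:310,260:440,::-1],None,fx=4.4,fy=4.4,interpolation=cv2.INTER_CUBIC))
for y in(43.5,46,49): print(y,((proj("scene",jw(J,[(0,y,69),(15,y,63),(21,y,48),(0,y-110,69),(21,y-110,48)]))-[260,190]+.5)*4.4-.5).round(0).tolist())
E
```

```text
t 15.68 jig pos [-1.5000e-01 -1.7474e+02  3.3022e+02] F jig [-0.64  0.53 -0.51] T [-0.08  0.09  0.01] w 7.17
[-0.00035  0.00023  0.11902 -0.00025 -0.00017 -0.00049]
43.5 [[527.0, 246.0], [538.0, 269.0], [540.0, 292.0], [365.0, 295.0], [378.0, 342.0]]
46 [[531.0, 245.0], [541.0, 268.0], [543.0, 291.0], [369.0, 294.0], [382.0, 341.0]]
49 [[535.0, 244.0], [546.0, 267.0], [548.0, 290.0], [374.0, 292.0], [387.0, 340.0]]
```

View pics/b1.png

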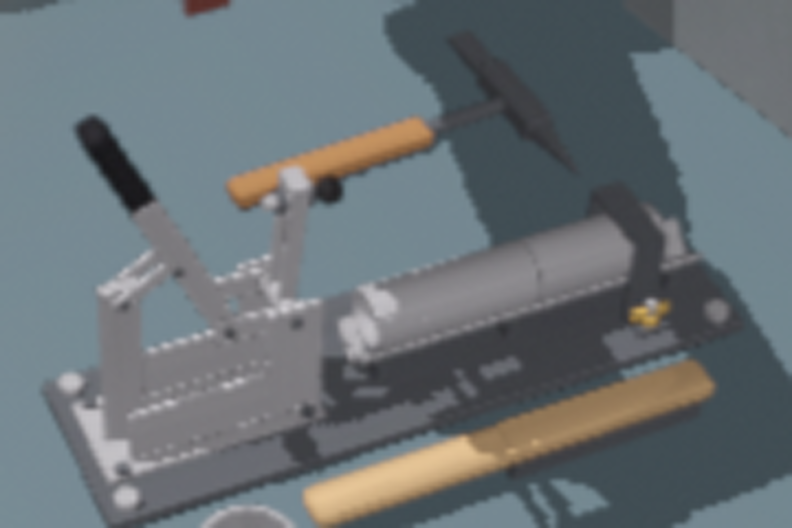

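The coupon is seated and butted, with the seam at about (535,265). The clamp is still open and its black grip's middle is at about (115,165). Next I'll check the grip's projected position and descend in front of it.

```bash
python3 - <<'E'
from h import *
print(((proj("scene",jw(J,[(0,-215,236),(0,-222,233),(10,-215,236),(-10,-215,236)]))-[260,190]+.5)*4.4-.5).round(0).tolist())
print(jinc(-180,236))
E
```

```text
[[129.0, 154.0], [117.0, 161.0], [136.0, 165.0], [123.0, 142.0]]
[-6.9800e-03  2.0000e-04  1.1763e-01 -3.1000e-04 -8.0000e-05  6.0000e-05]
```

Emit:
{"op": "move_arm", "data": {"increments": "0 -0.006 0.0002 0.02 0 0 -0.0005;0 -0.006 0.0002 0.05 0 0 -0.0005;0 -0.006 0.0002 0.08 0 0 -0.0005;0 -0.006 0.0002 0.1 0 0 -0.0005;0 -0.006 0.0002 0.115 0 0 -0.0005;0 -0.006 0.0002 0.118 0 0 -0.0005;0 -0.006 0.0002 0.118 0 0 -0.0005;0 -0.006 0.0002 0.118 0 0 -0.0005"}}

```text
time_s: 16.4
ee_pos: [548.4, -30.1, 236.1]
eef_rot: [0.0, 0.741, 0.672, -0.0]
wrist_force: [0.2, 0.2, 0.7]
width: 0.6
finger_force: 0.0
```

```bash
python3 st.py; python3 -c "
from h import *
for a in [(-205,236),(-232,233),(-250,221),(-259,197),(-262,180)]:print(a,jinc(*a))"
```

```text
t 16.4 jig pos [   0.45 -179.43  236.1 ] F jig [0.14 0.26 0.65] T [-0.03  0.06 -0.  ] w 0.61
(-205, 236) [-3.196e-02 -6.000e-04  1.300e-04 -2.000e-05  9.000e-05  7.900e-04]
(-232, 233) [-6.571e-02 -6.400e-04  3.880e-03 -2.000e-05  9.000e-05  7.900e-04]
(-250, 221) [-8.821e-02 -6.700e-04  1.889e-02 -2.000e-05  9.000e-05  7.900e-04]
(-259, 197) [-9.945e-02 -6.800e-04  4.889e-02 -2.000e-05  9.000e-05  7.900e-04]
(-262, 180) [-1.032e-01 -6.900e-04  7.014e-02 -2.000e-05  9.000e-05  7.900e-04]
```

Emit:
{"op": "move_arm", "data": {"increments": "0 -0.015 -0.0006 0 0 0 0.0008;0 -0.025 -0.0006 0 0 0 0.0008;0 -0.032 -0.0006 0 0 0 0.0008;0 -0.039 -0.0006 0.0008 0 0 0.0008;0 -0.046 -0.0006 0.0016 0 0 0.0008;0 -0.053 -0.0006 0.0024 0 0 0.0008;0 -0.06 -0.0006 0.0032 0 0 0.0008;0 -0.0657 -0.0006 0.0039 0 0 0.0008"}}

```text
time_s: 17.07
ee_pos: [542.2, -83.9, 232.6]
eef_rot: [0.0, 0.742, 0.671, -0.0]
wrist_force: [1.1, 1.3, 0.8]
width: 0.7
finger_force: 0.6
```

```bash
python3 st.py
```

```text
t 17.07 jig pos [  -0.36 -233.61  232.56] F jig [1.01 1.4  0.78] T [ 0.19 -0.04 -0.03] w 0.67
```

Emit:
{"op": "move_arm", "data": {"increments": "0 -0.008 0 0.004 0 0 0;0 -0.0155 0 0.009 0 0 0;0 -0.0225 0 0.015 0 0 0;0 -0.027 0 0.0225 0 0 0;0 -0.031 0 0.03 0 0 0;0 -0.0335 0 0.0375 0 0 0;0 -0.0345 0 0.045 0 0 0;0 -0.036 0 0.052 0 0 0;0 -0.037 0 0.058 0 0 0;0 -0.037 0 0.058 0 0 0"}}

```text
time_s: 17.9
ee_pos: [538.6, -112.4, 184.7]
eef_rot: [-0.001, 0.741, 0.671, -0.001]
wrist_force: [-0.7, 0.1, -0.2]
width: 0.3
finger_force: 0.0
```

```bash
python3 st.py;  python3 - <<'E'
from h import *
import cv2
s=ctrl.get_image("scene")
cv2.imwrite("pics/b2.png",cv2.resize(s[190:310,260:440,::-1],None,fx=4.4,fy=4.4,interpolation=cv2.INTER_CUBIC))
E
```

```text
t 17.9 jig pos [  -1.18 -262.25  184.74] F jig [-0.72  0.03 -0.16] T [-0.05  0.08  0.03] w 0.35
```

View pics/b2.png

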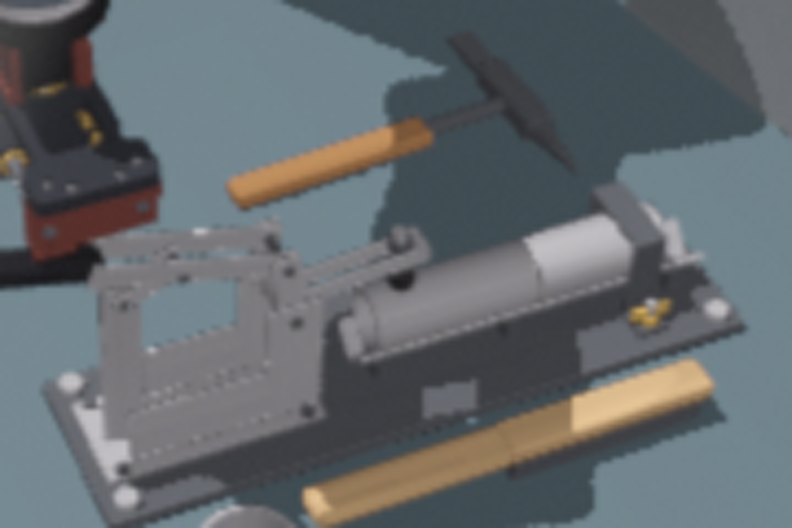

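The pad is almost on the pipe, the handle has swung ahead to about 15° and the coupon is still butted. From here I'll press straight down in small steps, reading the force.

Emit:
{"op": "move_arm", "data": {"increments": "0 -0.004 0.0012 0.003 0 0 0;0 -0.007 0.0012 0.006 0 0 0;0 -0.007 0.0012 0.009 0 0 0;0 -0.007 0.0012 0.011 0 0 0;0 -0.007 0.0012 0.013 0 0 0;0 -0.007 0.0012 0.013 0 0 0"}}

```text
time_s: 18.45
ee_pos: [540.2, -118.6, 176.0]
eef_rot: [0.001, 0.741, 0.671, -0.0]
wrist_force: [-0.5, -1.8, 5.1]
width: 0.5
finger_force: 2.3
```

```bash
python3 st.py
```

```text
t 18.45 jig pos [   0.98 -268.36  176.  ] F jig [-0.35 -1.88  5.09] T [-0.51  0.18 -0.  ] w 0.53
```

Emit:
{"op": "move_arm", "data": {"increments": "0 0 0 0.0013 0 0 0;0 0 0 0.0025 0 0 0;0 0 0 0.0038 0 0 0;0 0 0 0.005 0 0 0"}}

```text
time_s: 18.78
ee_pos: [540.2, -119.0, 172.6]
eef_rot: [0.001, 0.741, 0.671, -0.0]
wrist_force: [-2.5, -3.8, 8.9]
width: 0.5
finger_force: 4.0
```

Emit:
{"op": "move_arm", "data": {"increments": "0 0 0 0.0013 0 0 0;0 0 0 0.0025 0 0 0;0 0 0 0.0038 0 0 0;0 0 0 0.005 0 0 0"}}

```text
time_s: 19.12
ee_pos: [540.4, -119.1, 168.8]
eef_rot: [0.001, 0.741, 0.671, -0.0]
wrist_force: [-1.9, -4.3, 10.1]
width: 0.6
finger_force: 4.7
```

Emit:
{"op": "move_arm", "data": {"increments": "0 0 0 0.0013 0 0 0;0 0 0 0.0025 0 0 0;0 0 0 0.0038 0 0 0;0 0 0 0.005 0 0 0"}}

```text
time_s: 19.45
ee_pos: [540.4, -119.3, 164.9]
eef_rot: [0.001, 0.741, 0.671, -0.0]
wrist_force: [-2.3, -4.0, 10.1]
width: 0.6
finger_force: 4.5
```

```bash
python3 st.py
```

```text
t 19.45 jig pos [   1.33 -268.94  164.88] F jig [-1.88 -4.18 10.07] T [-1.03  0.48 -0.  ] w 0.57
```

Past the peak. Continuing in the same small steps.

Emit:
{"op": "move_arm", "data": {"increments": "0 0 0 0.0013 0 0 0;0 0 0 0.0025 0 0 0;0 0 0 0.0038 0 0 0;0 0 0 0.005 0 0 0;0 0 0 0.0063 0 0 0;0 0 0 0.0075 0 0 0"}}

```text
time_s: 19.95
ee_pos: [540.6, -119.0, 158.6]
eef_rot: [0.001, 0.741, 0.671, 0.0]
wrist_force: [-1.0, -2.9, 6.4]
width: 0.4
finger_force: 2.9
```

Emit:
{"op": "move_arm", "data": {"increments": "0 0 0 0.0013 0 0 0;0 0 0 0.0025 0 0 0;0 0 0 0.0038 0 0 0;0 0 0 0.005 0 0 0"}}

```text
time_s: 20.28
ee_pos: [540.0, -118.2, 153.8]
eef_rot: [0.0, 0.741, 0.671, -0.0]
wrist_force: [-0.1, -1.1, 0.6]
width: 0.6
finger_force: 0.7
```

```bash
python3 st.py
```

```text
t 20.28 jig pos [   0.79 -267.93  153.76] F jig [ 0.03 -1.14  0.64] T [-0.2  -0.04  0.01] w 0.56
```

Emit:
{"op": "move_arm", "data": {"increments": "0 0 0 0.0013 0 0 0;0 0 0 0.0025 0 0 0;0 0 0 0.0025 0 0 0"}}

```text
time_s: 20.53
ee_pos: [538.9, -117.7, 150.8]
eef_rot: [-0.001, 0.741, 0.671, -0.001]
wrist_force: [0.1, 0.3, 0.1]
width: 0.6
finger_force: 0.0
```

```bash
python3 st.py; python3 - <<'E'
from h import *
import cv2
s=ctrl.get_image("scene");cv2.imwrite("pics/n1.png",s[:,:,::-1])
b=cv2.imread("pics/b2.png");n=cv2.resize(s[190:310,260:440,::-1],None,fx=4.4,fy=4.4,interpolation=cv2.INTER_CUBIC)
cv2.imwrite("pics/n1c.png",n)
E
```

```text
t 20.53 jig pos [  -0.4  -267.58  150.83] F jig [0.06 0.31 0.11] T [-0.01  0.14 -0.  ] w 0.6
```

The force and finger contact are both gone at z 151, so it has probably snapped over. I'll probe gently down to z of about 140. If nothing is touched, the handle is on its stop.

Emit:
{"op": "move_arm", "data": {"increments": "0 0 0 0.0013 0 0 0;0 0 0 0.0025 0 0 0;0 0 0 0.0038 0 0 0;0 0 0 0.005 0 0 0;0 0 0 0.005 0 0 0"}}

```text
time_s: 21.0
ee_pos: [539.5, -118.1, 147.3]
eef_rot: [-0.0, 0.741, 0.671, -0.0]
wrist_force: [-0.7, -1.0, -0.1]
width: 0.1
finger_force: 0.0
```

Emit:
{"op": "move_arm", "data": {"increments": "0 0 0 0.0013 0 0 0;0 0 0 0.0025 0 0 0;0 0 0 0.0038 0 0 0;0 0 0 0.005 0 0 0;0 0 0 0.0063 0 0 0;0 0 0 0.0075 0 0 0;0 0 0 0.0075 0 0 0"}}

```text
time_s: 21.58
ee_pos: [539.5, -118.1, 141.4]
eef_rot: [-0.0, 0.741, 0.671, -0.0]
wrist_force: [0.0, 0.1, -0.0]
width: 0.2
finger_force: 0.0
```

```bash
python3 st.py
```

```text
t 21.58 jig pos [   0.27 -267.88  141.36] F jig [ 0.04  0.07 -0.01] T [-0.05  0.1  -0.01] w 0.2
```

Emit:
{"op": "move_arm", "data": {"increments": "0 0 0 -0.01 0 0 0;0 0 0 -0.04 0 0 0;0 0 0 -0.08 0 0 0;0 0 0 -0.13 0 0 0;0 0 0 -0.18 0 0 0;0 0 0 -0.2 0 0 0;0 0 0 -0.2 0 0 0;0 0 0 -0.2 0 0 0;0 0 0 -0.2 0 0 0"}}

```text
time_s: 22.33
ee_pos: [539.0, -118.0, 300.8]
eef_rot: [-0.001, 0.741, 0.671, -0.001]
wrist_force: [0.4, -0.2, -1.2]
width: 0.6
finger_force: 0.0
```

```bash
python3 st.py; python3 - <<'E'
from h import *
import cv2
s=ctrl.get_image("scene")[:,:,::-1]
# handle level: black grip blob (darkest pixels near the projected grip); seam: brightness along held/coupon top line
L=proj("scene",jw(J,[(0,-240,136),(0,-275,136),(0,-310,136)]));H=proj("scene",jw(J,[(0,-235,147),(0,-272,157),(0,-306,167)]))
print("level",L.round(1).tolist(),"4deg",H.round(1).tolist())
g=s.max(2);y0,x0=225,235;m=(g[y0:290,x0:300]<50).astype(np.uint8)
n,_,st,ce=cv2.connectedComponentsWithStats(m)
print([(st[i].tolist(),(ce[i]+[x0,y0]).round(1).tolist()) for i in range(1,n) if st[i,4]>15])
E
```

```text
t 22.33 jig pos [-2.6000e-01 -2.6778e+02  3.0075e+02] F jig [ 0.45 -0.12 -1.22] T [-0.06  0.08 -0.  ] w 0.62
level [[280.4, 257.0], [267.0, 260.9], [253.3, 264.8]] 4deg [[282.2, 253.3], [267.7, 254.6], [254.0, 255.5]]
[([20, 32, 27, 14, 136], [268.1, 264.0])]
```

The grip blob at (268,264) matches the level position. The arm is clear of everything, so I'm handing in.

```bash
python3 -c "
from station import ctrl
print(ctrl.close_job())"
```

```text
the job is handed in; nothing more can be done
None
```

I laid the coupon in the trough and butted it against the strapped one with an estimated 6–7 N, then pressed the clamp over centre onto its stop and handed the job in at about 22 s. The hand-in returned no verdict, and the final gap was last checked by eye before clamping.

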